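# Load the polishing carrier with knife handles and count the batch

### The job

One well of the white carrier already holds a knife handle: load the other two handles into the two free wells, one in each, lying flat and fully down with the brass end towards the blue strip like the first, and set them down gently, never drop them. The handle standing on edge in the green jig must first be laid over flat on the black rubber mat and let go, then taken again across its width. When all three wells are filled, press the red plunger of the batch counter fully down to its stop, and leave the jar, brush and wrench where they are.

Things in the scene. Friction and masses are not known exactly. Their poses are not given: they have to be found in the camera images.
- handle_a: wooden knife handle, a plain bar 120 long (its x) x 36 wide (its y) x 22 thick (its z), about 130 g, brass at the +x end (last 22 mm); origin at its centre. Already lies in well0 as it should. Brass end roughly away from the robot
- handle_b: wooden knife handle, a plain bar 120 long (its x) x 36 wide (its y) x 22 thick (its z), about 130 g, brass at the +x end (last 22 mm); origin at its centre. Lies flat on the mat at the start, brass end roughly away from the robot
- handle_jig: same as handle_a (120 x 36 x 22, origin at centre). Starts on edge in the jig slot, in line with it: its y axis upright, lower edge 8 mm, upper edge 44 mm above the table, top 24 mm clear of the jig, brass end roughly away from the robot. On the mat it stands freely on edge and topples flat when pushed sideways near its top
- handle_a_brass (a point): middle of the brass end of handle_a, 50 mm from its centre along its +x
- handle_b_brass (a point): middle of the brass end of handle_b, 50 mm from its centre along its +x
- handle_jig_brass (a point): middle of the brass end of handle_jig, 50 mm from its centre along its +x
- carrier: white carrier plate fixed to the bench, 170 (x) x 250 (y) x 14 high, with three rectangular black-floored wells side by side along its y, 80 mm apart; blue strip on its top along its +x edge (away from the robot); origin at the centre of its underside, z up
- well0 (a point): middle of the floor of the well that is filled at the start, 7 mm above the table; axes as the carrier's. Which of the three places along the carrier it has varies. The well is 128 (x) x 43 (y) and 7 deep, open on top, so a handle lying in it stands 15 mm proud of the plate
- well1 (a point): middle of the floor of one free well, 7 mm above the table; axes as the carrier's. Which of the three places along the carrier it has varies. The well is 128 (x) x 43 (y) and 7 deep, open on top, so a handle lying in it stands 15 mm proud of the plate
- well2 (a point): middle of the floor of the other free well, 7 mm above the table; axes as the carrier's. Which of the three places along the carrier it has varies. The well is 128 (x) x 43 (y) and 7 deep, open on top, so a handle lying in it stands 15 mm proud of the plate
- mat: black rubber mat fixed on the bench, 240 (x) x 200 (y) x 3 thick; origin at the centre of its underside
- jig: green steel jig fixed to the bench, 90 (x) x 75 (y), 20 high, with a slot 25 wide along its x, open at both ends, its floor 8 mm above the table; origin at the centre of its underside
- counter: grey batch counter box fixed to the bench, 70 x 70 x 30 high, carrying the red spring plunger in the middle of its top; origin at the centre of its underside
- plunger_top (a point): centre of the top face of the round red plunger head (36 mm across), which moves with it
- plunger (a joint): how far the plunger is pressed down, m: 0 released, 0.012 at its stop, where the spring pushes back with 8 N; it springs back
- paste_jar: amber jar with a black cap, 60 across, 75 high, bystander, beyond the work; origin at the centre of its underside
- brush: flat brush with a wooden handle, about 190 long, lying on the bench, bystander, beyond the work
- wrench: steel wrench, about 170 long, lying on the bench, bystander, beyond the work
Mind the look-alikes: they are no part of the job. What is shaped like the part that bears well2 but pink is not meant.

How it is judged (in metres and radians):
On the way, in this order (a step that is already met when the one before it is completed fails the run):
1. the handle from the jig lies flat on the mat, let go and at rest (angle between the z axis of handle_jig and the z axis of mat, either way round below 0.1 rad and z of handle_jig in the frame of mat below 0.02 m and x of handle_jig in the frame of mat between -0.12 and 0.12 m and y of handle_jig in the frame of mat between -0.1 and 0.1 m and contact force between the fingers and handle_jig below 0.1 N and linear speed of handle_jig below 0.03 m/s), for 0.2 s.
2. one handle lies flat and fully down in each well, brass end towards the blue strip, all let go (((horizontal distance between handle_a and well0 below 0.012 m and z of handle_a in the frame of well0 below 0.015 m and angle between the z axis of handle_a and the z axis of carrier, either way round below 0.1 rad and x of handle_a_brass in the frame of well0 above 0.03 m) or (horizontal distance between handle_b and well0 below 0.012 m and z of handle_b in the frame of well0 below 0.015 m and angle between the z axis of handle_b and the z axis of carrier, either way round below 0.1 rad and x of handle_b_brass in the frame of well0 above 0.03 m) or (horizontal distance between handle_jig and well0 below 0.012 m and z of handle_jig in the frame of well0 below 0.015 m and angle between the z axis of handle_jig and the z axis of carrier, either way round below 0.1 rad and x of handle_jig_brass in the frame of well0 above 0.03 m)) and ((horizontal distance between handle_a and well1 below 0.012 m and z of handle_a in the frame of well1 below 0.015 m and angle between the z axis of handle_a and the z axis of carrier, either way round below 0.1 rad and x of handle_a_brass in the frame of well1 above 0.03 m) or (horizontal distance between handle_b and well1 below 0.012 m and z of handle_b in the frame of well1 below 0.015 m and angle between the z axis of handle_b and the z axis of carrier, either way round below 0.1 rad and x of handle_b_brass in the frame of well1 above 0.03 m) or (horizontal distance between handle_jig and well1 below 0.012 m and z of handle_jig in the frame of well1 below 0.015 m and angle between the z axis of handle_jig and the z axis of carrier, either way round below 0.1 rad and x of handle_jig_brass in the frame of well1 above 0.03 m)) and ((horizontal distance between handle_a and well2 below 0.012 m and z of handle_a in the frame of well2 below 0.015 m and angle between the z axis of handle_a and the z axis of carrier, either way round below 0.1 rad and x of handle_a_brass in the frame of well2 above 0.03 m) or (horizontal distance between handle_b and well2 below 0.012 m and z of handle_b in the frame of well2 below 0.015 m and angle between the z axis of handle_b and the z axis of carrier, either way round below 0.1 rad and x of handle_b_brass in the frame of well2 above 0.03 m) or (horizontal distance between handle_jig and well2 below 0.012 m and z of handle_jig in the frame of well2 below 0.015 m and angle between the z axis of handle_jig and the z axis of carrier, either way round below 0.1 rad and x of handle_jig_brass in the frame of well2 above 0.03 m)) and contact force between the fingers and handle_a below 0.1 N and contact force between the fingers and handle_b below 0.1 N and contact force between the fingers and handle_jig below 0.1 N and linear speed of each of handle_a, handle_b, handle_jig below 0.02 m/s), for 0.2 s.
3. the red plunger is pressed fully down to its stop (value of joint plunger above 0.0105 m), for 0.05 s.
At the end, for the whole second after the job is handed in: One handle in each well: centre within 12 mm of the well's middle sideways and under 15 mm above its floor, flat within 0.1 rad, brass end towards the blue strip, released, at rest; plunger pressed beyond 10.5 of its 12 mm after loading and up again (under 3 mm) (all of step 2 and value of joint plunger below 0.003 m); the robot touches nothing.
It fails at once if handle_a is dropped or thrown (faster than 0.8 m/s out of the gripper: a fall of more than about 3 cm) (contact force between the fingers and handle_a below 0.05 N and linear speed of handle_a above 0.8 m/s).
It fails at once if handle_b is dropped or thrown (faster than 0.8 m/s out of the gripper: a fall of more than about 3 cm) (contact force between the fingers and handle_b below 0.05 N and linear speed of handle_b above 0.8 m/s).
It fails at once if handle_jig is dropped or thrown (faster than 0.8 m/s out of the gripper: a fall of more than about 3 cm) (contact force between the fingers and handle_jig below 0.05 N and linear speed of handle_jig above 0.8 m/s).
It fails at once if the jar, brush or wrench is moved by more than 30 mm (distance of any of paste_jar, brush, wrench from where it was at the start of the episode above 0.03 m).
It also fails if it takes over 67 s, if anything falls off the work surface, if the arm or the gripper's body presses on something with over 40 N, if the wrist force passes 120 N, or if a joint passes its speed limit or range.

### The arm

A 6-joint arm with a two-finger parallel gripper is mounted at the origin on the work surface. World frame = base frame: x ahead of the robot, y to its left, z up, the work surface at z = 0. Lengths are in m, angles in degrees, forces in N, time in s.
With the tool pointing down it reaches from about 0.4 to 0.825 m from the base axis. Payload 7 kg.
Tool frame: the origin (TCP) lies on the centre line of the jaws, within the pads' length; the fingertips stand 8 mm ahead of it and the grasp point (between the pads) lies 11 mm behind it; z points along the fingers, y is the line along which they close (so a half turn about z gives the same grasp; the last joint's range is limited). The gripper opens to 88 mm and grips with 3 to 60 N. Pads are 19 mm wide; open, the fingers measure 130 mm over their backs; the gripper's body (78 mm by 193 mm) begins 47 mm behind the grasp point.
Start: joints at [-46.977, 20.546, 0.682, 0, -70.136, -16.507], TCP at [0.301, -0.604, 0.235] pointing down, gripper open.
Joint ranges: [-176.03, 176.03], [-82.01, 121.73], [-58.28, 71.71], [-173.87, 95.51], [-174.79, -0.11], [-173.66, 173.66]. Speed limits (degrees/s): [136.94, 136.94, 172.46, 180, 180, 180].

### API

Orientations are given as [roll, pitch, yaw] about the fixed x, y, z axes, in that order (R = Rz(yaw) Ry(pitch) Rx(roll)).
In Python, from plant import ctrl, vision gives the robot as it stands. The module is installed in compiled form; this text tells all that it offers.
- The arm moves only by the tool move_arm, never from a script. Its argument "moves" is one flat list of numbers, 7 for each row, row after row: the finger opening in cm, from 0 to 8.76, then the shift along the tool's x, y, z in cm, then the turn, a rotation vector about the tool's x, y, z in rad. A call has 1 to 8 rows; each row shifts and turns the commanded pose from where the row before left it, along the tool's axes as they then stand; what a row does not reach is not made up. A row lasts 1/10 s, in which the tool goes at most 50 mm and 8.59 degrees, less where a joint would pass 70% of its speed; a pose out of reach is approached as far as the arm can. A call with a gripper value outside its range is refused whole. The fingers move at their own pace and stop on an object; the grip force is fixed at half the most. Time passes only in rows, so rows that do not move let the fingers close. It gives the time, the measured TCP pose, the force, the opening and the grip force at its end, in the units of the state.
- ctrl.get_obs(): the state, without advancing time (a new reading comes with each control period).
- vision.snapshot(name): name is "scene" or "top" or "wrist"; returns (picture, depth): 400x640x3 uint8, red, green, blue; 400x640 float32, m along the optical axis (not along the pixel's ray), 0 where there is no reading.
- vision.camera_model(name): a dict with "vertical_fov" (degrees; the focal length in pixels is half the picture's height over the tangent of half this angle, whatever the lens; pixels are square), "cx", "cy" (the principal point, pixels), "D" ([k1, k2, p1, p2, k3] as OpenCV has them; the pictures are not rectified), "cam_to_world" (4x4, takes a point from camera to world coordinates). Camera axes: x right, y down, z forward; pixel columns grow to the right and rows downward; lengths in m; the calibration is good to about 2 mm. A picture is of the moment at which its call begins: read the wrist's pose just before it. camera_model takes no time and is no camera call; for the wrist camera it gives the pose at the moment of the call.
- ctrl.close_job(): hands the job in; it is judged then, once.
The state is a dict: "clock": time; "joint_pos": joint angles; "qvel": joint speeds; "tau": joint torques, N m; "tool_pos": TCP position; "orientation": TCP orientation; "force": force on the tool from outside, world axes, zero at the start; "moment": the same for the moment, N m; "opening": finger opening in m; "gripper_force": force on a finger pad.
Only numpy, scipy, OpenCV 4.12 (cv2) and the standard library are available. Lean on these libraries where they do the work, as an engineer would, in place of code of your own. Each camera call takes 0.05 s, during which the arm holds its last target. There are 200 camera calls.

## Working session

There is one attempt and no reset: what is moved stays moved. The work goes in short steps, Python scripts to look and compute and a tool call to move; the robot and the scene stay as the last step left them, time stands still between calls to the robot, and variables do not carry over. Pictures are saved under pics/ and viewed, at most 10 in all, crops included, and the job is handed in when it is done.

Besides the shell and the picture viewer there is one more tool, called as a command line: name --argument value ..., lists and objects as JSON in quotes. move_arm: Moves the arm, as the interface text tells. Its arguments: {"type":"object","properties":{"moves":{"type":"array"}},"required":["moves"]}

```bash
mkdir -p pics; cat > h.py <<'E'
import numpy as np, cv2, json
from plant import ctrl, vision
def shot(n,f=None):
    m=vision.camera_model(n); p,d=vision.snapshot(n)
    if f: cv2.imwrite('pics/'+f,cv2.cvtColor(p,cv2.COLOR_RGB2BGR))
    return p,d,m
def K(m,h=400):
    f=h/2/np.tan(np.radians(m['vertical_fov'])/2)
    return np.array([[f,0,m['cx']],[0,f,m['cy']],[0,0,1.]])
def onplane(m,uv,z):
    uv=np.asarray(uv,float).reshape(-1,1,2)
    n=cv2.undistortPoints(uv,K(m),np.array(m['D'],float)).reshape(-1,2)
    T=np.array(m['cam_to_world']); r=np.c_[n,np.ones(len(n))]@T[:3,:3].T; o=T[:3,3]
    return o+r*((z-o[2])/r[:,2])[:,None]
def proj(m,P):
    T=np.linalg.inv(np.array(m['cam_to_world'])); q=cv2.projectPoints(np.asarray(P,float).reshape(-1,3),cv2.Rodrigues(T[:3,:3])[0],T[:3,3],K(m),np.array(m['D'],float))[0]
    return q.reshape(-1,2)
def cloud(m,d):
    v,u=np.mgrid[0:400,0:640]; uv=np.stack([u,v],-1).reshape(-1,1,2).astype(float)
    n=cv2.undistortPoints(uv,K(m),np.array(m['D'],float)).reshape(-1,2)
    T=np.array(m['cam_to_world']); p=np.c_[n,np.ones(len(n))]*d.reshape(-1,1)
    return (p@T[:3,:3].T+T[:3,3]).reshape(400,640,3)
E
python3 - <<'E'
from h import *
for n in('top','scene'):
    p,d,m=shot(n,n+'0.png'); np.savez(n+'0.npz',p=p,d=d); print(n,m)
print(ctrl.get_obs())
E
```

```text
top {'vertical_fov': 47.04532099874925, 'cx': 315.50552060630486, 'cy': 202.73456601789877, 'D': array([-0.13739278,  0.        ,  0.        ,  0.        ,  0.        ]), 'cam_to_world': array([[-1.92705327e-03, -9.97925973e-01,  6.43431335e-02,
         4.42496887e-01],
       [-9.99942522e-01,  1.24432549e-03, -1.06491205e-02,
         1.14021269e-02],
       [ 1.05469701e-02, -6.43599566e-02, -9.97871012e-01,
         1.45084680e+00],
       [ 0.00000000e+00,  0.00000000e+00,  0.00000000e+00,
         1.00000000e+00]])}
scene {'vertical_fov': 52.46624024335215, 'cx': 326.6436106829142, 'cy': 205.11542501475182, 'D': array([0.01012547, 0.        , 0.        , 0.        , 0.        ]), 'cam_to_world': array([[ 0.72285021,  0.49674965, -0.48034087,  0.97264961],
       [ 0.69099092, -0.51523457,  0.50701566, -0.47129405],
       [ 0.00437163, -0.69840756, -0.71568692,  0.73851008],
       [ 0.        ,  0.        ,  0.        ,  1.        ]])}
{'clock': 0.1, 'joint_pos': array([-4.69761393e+01,  2.05879762e+01,  6.38318148e-01, -1.84293800e-02,
       -7.01370850e+01, -1.65070097e+01]), 'qvel': array([ 0.05449994, -0.14825592,  0.20236367, -0.08219438,  0.09466059,
        0.06447217]), 'tau': array([-1.34883878e-03, -5.84162271e+01,  2.93753332e+01,  7.01554388e+00,
        1.01957854e-02, -5.87457703e-05]), 'tool_pos': array([ 0.30114148, -0.60360795,  0.23370157]), 'orientation': array([ 1.79911909e+02, -8.03730489e-03, -1.53489418e+02]), 'force': array([ 0.05267287, -0.00799105, -0.07934325]), 'moment': array([ 0.00167893, -0.00625552,  0.00964439]), 'gripper_force': 0.0, 'opening': 0.08784210877346452}
```

View pics/top0.png

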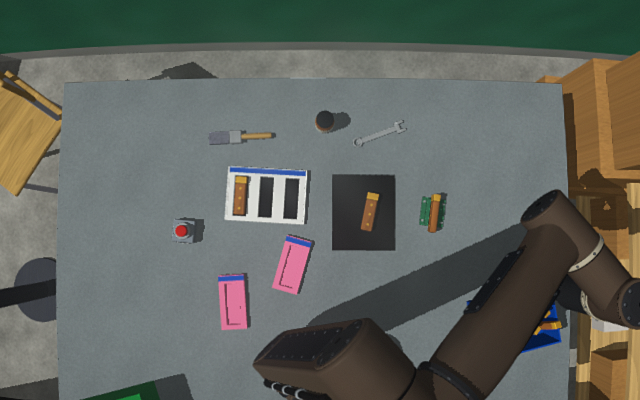

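View pics/scene0.png

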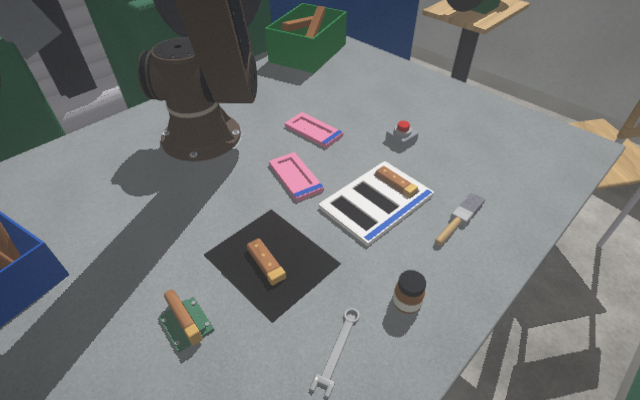

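The top view shows the white carrier at (267,195): its left well holds handle_a and the wells at (266,197) and (291,198) are free. The mat is at (364,212) with handle_b at (370,211), the jig with its handle at (433,213), and the counter at (182,231). Bar-well look-alikes are pink (233,301), pink (292,265) and white (267,195). White with three wells and a blue strip at its +x edge is the one meant. I'll measure now and take an enlarged crop to confirm.

```bash
python3 - <<'E'
from h import *
for n in('top','scene'):
    z=np.load(n+'0.npz'); p=z['p']; m=vision.camera_model(n); hsv=cv2.cvtColor(p,cv2.COLOR_RGB2HSV); C=cloud(m,z['d'])
    H,S,V=[hsv[...,i].astype(int) for i in range(3)]
    W=(C[...,0]>.35)&(C[...,0]<.85)&(abs(C[...,1])<.5)
    masks={'white':((S<40)&(V>170),.014),'black':((V<50),.003),'wood':((H>5)&(H<28)&(S>110)&(V>70),.025),'green':((H>55)&(H<95)&(S>90),.02),'red':(((H<5)|(H>174))&(S>150)&(V>100),.042)}
    for k,(mk,h) in masks.items():
        mk=(mk&W).astype(np.uint8)
        if k=='wood' : mk=cv2.morphologyEx(mk,cv2.MORPH_CLOSE,np.ones((3,3)))
        for c in cv2.findContours(mk,cv2.RETR_EXTERNAL,cv2.CHAIN_APPROX_NONE)[0]:
            if cv2.contourArea(c)<60: continue
            mm=cv2.drawContours(np.zeros_like(mk),[c],-1,1,-1)>0
            zz=np.median(C[mm][:,2]); 
            hh={'wood':zz}.get(k,h)
            P=onplane(m,c.reshape(-1,2),hh)[:,:2]
            r=cv2.minAreaRect((P*1000).astype(np.float32))
            print(n,k,'px',c.reshape(-1,2).mean(0).round(),'c',np.round(r[0]),'sz',np.round(r[1]),'ang',round(r[2],1),'zdepth',round(zz,4))
p=np.load('top0.npz')['p'][150:340,160:460]
cv2.imwrite('pics/crop.png',cv2.cvtColor(cv2.resize(p,None,fx=2.6,fy=2.6,interpolation=cv2.INTER_CUBIC),cv2.COLOR_RGB2BGR))
E
```

```text
top white px [266. 196.] c [561. 154.] sz [250. 171.] ang 86.5 zdepth 0.014
top black px [566. 271.] c [ 308. -838.] sz [ 35. 136.] ang 49.2 zdepth 0.6658
top black px [513. 260.] c [ 346. -643.] sz [ 64. 233.] ang 50.5 zdepth 0.6656
top black px [554. 207.] c [ 524. -793.] sz [232. 109.] ang 87.1 zdepth 0.6254
top black px [366. 215.] c [ 507. -155.] sz [196. 236.] ang 89.3 zdepth 0.0039
top wood px [434. 212.] c [ 503. -371.] sz [ 29. 118.] ang 82.8 zdepth 0.0426
top wood px [369. 211.] c [ 508. -170.] sz [ 37. 120.] ang 76.9 zdepth 0.025
top wood px [240. 195.] c [559. 232.] sz [ 35. 119.] ang 86.9 zdepth 0.0301
top wood px [256. 135.] c [750. 184.] sz [89. 13.] ang 89.7 zdepth 0.0202
top green px [441. 213.] c [ 501. -401.] sz [16. 87.] ang 82.1 zdepth 0.0132
top green px [425. 211.] c [ 509. -348.] sz [27. 88.] ang 82.2 zdepth 0.013
top red px [181. 230.] c [448. 414.] sz [28. 35.] ang 0.2 zdepth 0.0594
scene white px [332. 360.] c [ 757. -225.] sz [ 34. 139.] ang 26.3 zdepth 0.0063
scene white px [462. 213.] c [743. 254.] sz [38. 33.] ang 4.2 zdepth 0.0188
scene white px [376. 199.] c [558. 151.] sz [253. 174.] ang 86.5 zdepth 0.0121
scene black px [261. 273.] c [ 509. -199.] sz [120.  38.] ang 1.4 zdepth 0.0018
scene wood px [182. 313.] c [ 501. -376.] sz [ 20. 115.] ang 82.5 zdepth 0.0426
scene wood px [266. 259.] c [ 508. -173.] sz [ 34. 117.] ang 76.5 zdepth 0.0234
scene wood px [403. 182.] c [576. 227.] sz [30. 81.] ang 88.9 zdepth 0.0274
```

View pics/crop.png

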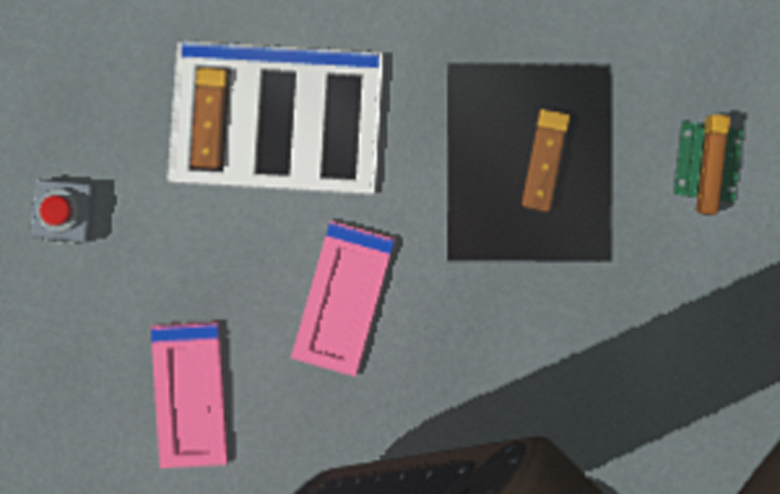

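The crop confirms it: the white plate with three wells has its blue strip at the top, handle_a in the left well, and middle and right wells free. The two pink ones have a single well each and are not meant. I'll load handle_b first, which also clears the mat. Moving above it now.

move_arm --moves '[8.7,-3.78,2.95,0,0,0,0,8.7,-3.78,2.95,0,0,0,0,8.7,-3.78,2.95,0,0,0,0,8.7,-3.78,2.95,0,0,0,0,8.7,-3.78,2.95,0,0,0,0,8.7,-3.78,2.95,0,0,0,0,8.7,-3.78,2.95,0,0,0,0,8.7,-3.78,2.95,0,0,0,0]'

```text
clock: 0.9
tool_pos: [0.4669, -0.2559, 0.2345]
orientation: [180.0, 0.0, -153.5]
force: [0.6, 0.2, -1.3]
opening: 0.087
gripper_force: 0.0
```

move_arm --moves '[8.7,-3.78,2.95,0,0,0,0,8.7,-3.78,2.95,0,0,0,0,8.7,0,0,0,0,0,0.138,8.7,0,0,0,0,0,0.138,8.7,0,0,0,0,0,0.138,8.7,0,0,0,0,0,0.138,8.7,0,0,0,0,0,0.138,8.7,0,0,0,0,0,0]'

```text
clock: 1.7
tool_pos: [0.5076, -0.1711, 0.2342]
orientation: [180.0, -0.0, 166.9]
force: [-0.3, 0.5, -0.3]
opening: 0.0872
gripper_force: 0.0
```

```bash
cat >> h.py <<'E'
def rects(m,p,C,zlo,zhi,zplane=None,box=(.35,.7,-.5,.35),amin=300):
    """wood-coloured blobs -> [(cx,cy mm, size, yaw deg, depth z)]"""
    h=cv2.cvtColor(p,cv2.COLOR_RGB2HSV).astype(int); H,S,V=h[...,0],h[...,1],h[...,2]
    mk=(H>5)&(H<30)&(S>100)&(V>50)&(C[...,2]>zlo)&(C[...,2]<zhi)&(C[...,0]>box[0])&(C[...,0]<box[1])&(C[...,1]>box[2])&(C[...,1]<box[3])
    mk=cv2.morphologyEx(mk.astype(np.uint8),cv2.MORPH_OPEN,np.ones((3,3)));mk=cv2.morphologyEx(mk,cv2.MORPH_CLOSE,np.ones((5,5)))
    out=[]
    for c in cv2.findContours(mk,cv2.RETR_EXTERNAL,cv2.CHAIN_APPROX_NONE)[0]:
        if cv2.contourArea(c)<amin: continue
        mm=cv2.drawContours(np.zeros_like(mk),[c],-1,1,-1)>0; z=np.median(C[mm][:,2])
        P=onplane(m,c.reshape(-1,2),zplane or z)[:,:2]*1000
        r=cv2.minAreaRect(P.astype(np.float32)); b=cv2.boxPoints(r); e=max([b[1]-b[0],b[2]-b[1]],key=np.linalg.norm)
        y=np.degrees(np.arctan2(e[1],e[0])); y=(y+90)%180-90
        out.append((np.round(r[0],1),np.round(r[1],1),round(float(y),1),round(float(z),4),c.reshape(-1,2).min(0),c.reshape(-1,2).max(0)))
    return out
def todo(x,y,z,yaw):
    o=ctrl.get_obs(); t=o['tool_pos']; a=np.radians(o['orientation'][2]); d=np.array([x,y,z])/1000-t
    X=np.array([np.cos(a),np.sin(a)]);Y=np.array([np.sin(a),-np.cos(a)])
    w=((yaw-np.degrees(a)+90)%180)-90
    print('do cm x %.2f y %.2f z %.2f rot %.3f'%(d[:2]@X*100,d[:2]@Y*100,-d[2]*100,-np.radians(w)), 'at',t.round(4),o['orientation'].round(2),'t',o['clock'],'F',o['force'].round(1),'open',round(o['opening'],4),'g',round(o['gripper_force'],1))
E
python3 - <<'E'
from h import *
p,d,m=shot('wrist','w1.png')
for r in rects(m,p,cloud(m,d),.01,.06): print(r)
todo(508,-171,100,-13)
E
```

```text
(array([ 490.7, -367.6]), array([ 35.8, 102.6]), -7.4, 0.0401, array([144, 170], dtype=int32), array([186, 247], dtype=int32))
(array([ 505.3, -173.8]), array([ 35.6, 119.2]), -11.9, 0.0246, array([301, 137], dtype=int32), array([330, 229], dtype=int32))
(array([555.2, 220.4]), array([ 50.4, 120.3]), -2.1, 0.0273, array([599, 108], dtype=int32), array([636, 200], dtype=int32))
do cm x -0.03 y 0.03 z 13.43 rot 0.003 at [ 0.5077 -0.1712  0.2343] [-1.8000e+02 -3.0000e-02  1.6715e+02] t 1.75 F [-0.2  1.1  0.2] open 0.0873 g 0.0
```

View pics/w1.png

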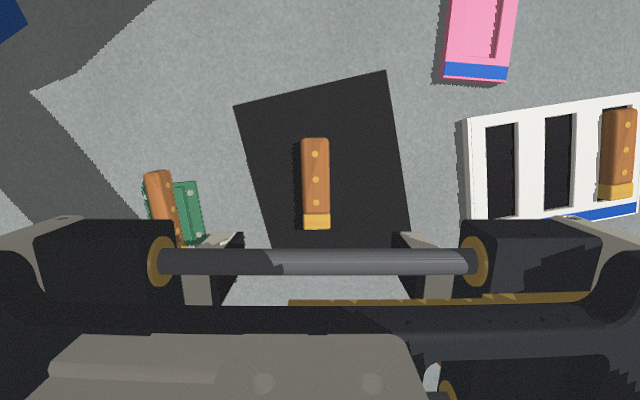

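The wrist view shows handle_b at (316,184), brass end at the bottom (away from the robot). It measures 36x119 at z 25 mm, which agrees with the top view. Descending and gripping.

move_arm --moves '[8.7,0,0,4.5,0,0,0,8.7,0,0,4.5,0,0,0,8.7,0,0,4.5,0,0,0,8.7,0,0,4.0,0,0,0,8.7,0,0,2.3,0,0,0,8.7,0,0,1.0,0,0,0,8.7,0,0,0.5,0,0,0,3.0,0,0,0,0,0,0]'

```text
clock: 2.55
tool_pos: [0.5083, -0.1713, 0.0219]
orientation: [-180.0, 0.0, 167.1]
force: [0.4, -0.2, 0.4]
opening: 0.0832
gripper_force: 0.0
```

move_arm --moves '[3,0,0,0,0,0,0,3,0,0,0,0,0,0,3,0,0,0,0,0,0,3,0,0,0,0,0,0,3,0,0,0,0,0,0,3,0,0,0,0,0,0]'

```text
clock: 3.15
tool_pos: [0.5079, -0.1714, 0.0217]
orientation: [-180.0, 0.0, 167.0]
force: [-0.3, -1.8, 1.3]
opening: 0.0366
gripper_force: 0.8
```

move_arm --moves '[0,0,0,0,0,0,0,0,0,0,0,0,0,0,0,0,0,-1,0,0,0,0,0,0,-2.5,0,0,0,0,0,0,-2.5,0,0,0,0,0,0,-2,0,0,0,0,0,0,0,0,0,0]'

```text
clock: 3.85
tool_pos: [0.5097, -0.1713, 0.1048]
orientation: [179.9, 0.3, 167.0]
force: [-0.5, -0.1, -1.5]
opening: 0.0355
gripper_force: 29.9
```

```bash
python3 - <<'E'
from h import *
todo(560,153,100,-3.5)
E
```

```text
do cm x 2.39 y 32.73 z 0.48 rot -0.166 at [ 0.5097 -0.1713  0.1048] [179.94   0.3  167.01] t 3.85 F [-0.5 -0.1 -1.5] open 0.0355 g 29.9
```

move_arm --moves '[0,0.24,3.27,0,0,0,0,0,0.24,4,0,0,0,0,0,0.24,4,0,0,0,0,0,0.24,4.3,0,0,0,0,0,0.24,4.3,0,0,0,0,0,0.24,4.3,0,0,0,0,0,0.24,4.3,0,0,0,0,0,0.24,3.0,0,0,0,0]'

```text
clock: 4.65
tool_pos: [0.5599, 0.1422, 0.101]
orientation: [-180.0, -0.0, 167.0]
force: [0.0, -1.7, -0.9]
opening: 0.0353
gripper_force: 29.9
```

move_arm --moves '[0,0.47,1.26,0,0,0,-0.083,0,0,0,0,0,0,-0.083,0,0,0,0,0,0,0,0,0,0,0,0,0,0]'

```text
clock: 5.05
tool_pos: [0.5579, 0.1527, 0.101]
orientation: [-180.0, -0.1, 176.3]
force: [0.3, 0.4, -1.3]
opening: 0.0354
gripper_force: 29.9
```

```bash
python3 - <<'E'
from h import *
p,d,m=shot('wrist','w2.png'); C=cloud(m,d)
for r in rects(m,p,C,.01,.2,box=(.35,.75,-.5,.5)): print(r)
# black wells on the white plate
V=p.max(2); mk=((V<60)&(C[...,2]<.012)&(C[...,2]>-.01)&(C[...,1]>0)).astype(np.uint8)
for c in cv2.findContours(mk,cv2.RETR_EXTERNAL,cv2.CHAIN_APPROX_NONE)[0]:
    if cv2.contourArea(c)<300: continue
    P=onplane(m,c.reshape(-1,2),.014)[:,:2]*1000; r=cv2.minAreaRect(P.astype(np.float32)); print('well',np.round(r[0]),np.round(r[1]),round(r[2],1),c.reshape(-1,2).min(0),c.reshape(-1,2).max(0))
todo(560,153,27,-3.5)
E
```

```text
(array([532.7, 163. ]), array([87.4,  8.7]), 86.4, 0.1845, array([189, 276], dtype=int32), array([513, 305], dtype=int32))
(array([528.7, 174.1]), array([15.2,  3.5]), 0.4, 0.1772, array([383, 237], dtype=int32), array([395, 286], dtype=int32))
(array([526.1, 133.7]), array([ 3.6, 15.3]), -8.8, 0.1773, array([239, 237], dtype=int32), array([252, 286], dtype=int32))
(array([524.5, 153.7]), array([34.3, 57.4]), -3.3, 0.1038, array([283, 141], dtype=int32), array([349, 247], dtype=int32))
(array([530.9, 228.7]), array([37.5, 67.9]), -3.2, 0.0283, array([387, 134], dtype=int32), array([438, 219], dtype=int32))
well [522.  75.] [40. 75.] 86.4 [196 131] [249 219]
well [494. 155.] [40.  9.] 86.3 [291 130] [341 141]
do cm x -0.20 y 0.05 z 7.42 rot -0.003 at [0.558  0.1526 0.1012] [-1.7998e+02 -4.0000e-02  1.7634e+02] t 5.1 F [-0.9 -0.4 -1.9] open 0.0354 g 29.9
```

View pics/w2.png

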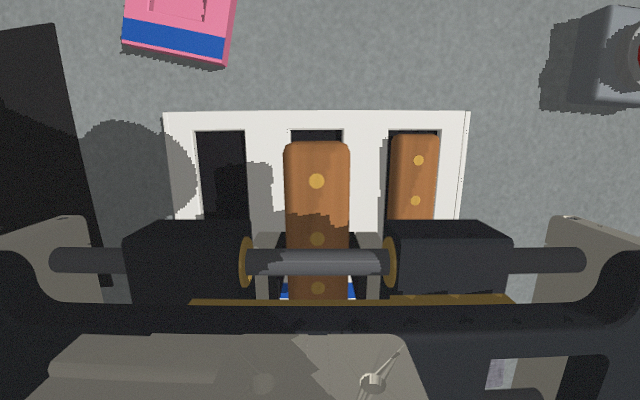

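The wrist view shows the held handle at (316,200), brass away from the robot, over the middle well whose near edge is at row 130. The cameras disagree by about 6 mm on carrier x, so I'll cross-check with the wells themselves.

```bash
python3 - <<'E'
from h import *
for n in('top','scene'):
    z=np.load(n+'0.npz'); p=z['p']; m=vision.camera_model(n); C=cloud(m,z['d'])
    V=cv2.resize(p,None,fx=4,fy=4,interpolation=cv2.INTER_CUBIC).max(2)
    R=cv2.resize(((C[...,0]>.45)&(C[...,0]<.68)&(C[...,1]>.02)&(C[...,1]<.29)).astype(np.uint8),None,fx=4,fy=4)>0
    mk=((V<110)&R).astype(np.uint8)
    for c in cv2.findContours(mk,cv2.RETR_EXTERNAL,cv2.CHAIN_APPROX_NONE)[0]:
        if cv2.contourArea(c)<1500: continue
        P=onplane(m,(c.reshape(-1,2)+.5)/4-.5,.014)[:,:2]*1000; r=cv2.minAreaRect(P.astype(np.float32)); print(n,np.round(r[0],1),np.round(r[1],1),round(r[2],1))
p,d,m=shot('wrist'); C=cloud(m,d)
pl=C[115:125,180:450]; print('plate z',np.median(pl[...,2]), 'left,right',np.median(pl[:,:60,2]),np.median(pl[:,-60:,2]),'table',np.median(C[60:90,260:400,2]))
# plate near edge in column 320
col=p[95:135,320].min(1); print(col); print('edge pt',onplane(m,[(320,110.5),(320,129.5)],.014)*1000)
hd=C[150:215,290:345,2]; print('handle top z',np.median(hd))
E
```

```text
top [549.6  73.2] [ 42.8 126.4] 86.4
top [554.5 153.1] [ 42.3 126.3] 86.7
top [555.1 219.4] [ 43.3 130.8] 74.1
scene [554.5  11.5] [ 10.2 149.2] 86.6
scene [549.8  69.1] [ 38.5 122.9] 86.4
scene [554.6 148.8] [ 37.7 123.1] 86.5
scene [545.9 217.1] [ 18.6 102.5] 87.1
plate z 0.013741505074643612 left,right 0.013880603783459927 0.013625339427435643 table -0.0002900982871985869
[137 135 134 136 132 133 138 142 140 141 140 139 138 138 132 220 223 219
 219 219 220 220 221 221 221 220 221 220 219 220 220 220 222 183 152  20
  35  38  40  43]
edge pt [[474.63561529 159.16094608  14.        ]
 [489.32003916 158.24429146  14.        ]]
handle top z 0.10419198600363883
```

Wells measured directly: middle (554.5,153), right (549.6,73.2), yaw -3.4, with 126x43 sizes that fit. The wells sit about 6 mm off the plate centre, which explains the mismatch. Lowering by 7.5 cm.

move_arm --moves '[0,0.17,0.03,1.5,0,0,0,0,0,0,2,0,0,0,0,0,0,1.5,0,0,0,0,0,0,0.9,0,0,0,0,0,0,0.5,0,0,0,0,0,0,0.5,0,0,0,0,0,0,0.4,0,0,0,0,0,0,0,0,0,0]'

```text
clock: 5.95
tool_pos: [0.5566, 0.1534, 0.0284]
orientation: [-180.0, -0.0, 176.5]
force: [-0.0, 1.0, -2.0]
opening: 0.0354
gripper_force: 29.9
```

move_arm --moves '[0,0,0,0.2,0,0,0,0,0,0,0.1,0,0,0,0,0,0,0,0,0,0]'

```text
clock: 6.25
tool_pos: [0.5568, 0.1535, 0.0258]
orientation: [180.0, 0.0, 176.5]
force: [0.2, 0.9, -1.1]
opening: 0.0358
gripper_force: 29.9
```

```bash
python3 - <<'E'
from h import *
p,d,m=shot('wrist'); C=cloud(m,d)
todo(556,153,26,-3.5)
for r in rects(m,p,C,.01,.06,box=(.35,.75,0,.4)): print(r)
E
```

```text
do cm x 0.07 y -0.06 z -0.02 rot -0.000 at [0.5568 0.1535 0.0258] [1.7999e+02 2.0000e-02 1.7650e+02] t 6.3 F [-0.4 -0.1 -1.1] open 0.0358 g 29.9
(array([576.7, 151.5]), array([34.1, 14.2]), 86.5, 0.0286, array([288, 276], dtype=int32), array([347, 298], dtype=int32))
(array([523.4, 154.4]), array([34.5, 57.5]), -3.1, 0.0286, array([283, 141], dtype=int32), array([350, 247], dtype=int32))
(array([519.1, 228.6]), array([38.8, 45. ]), -3.9, 0.0282, array([418, 136], dtype=int32), array([496, 221], dtype=int32))
```

It is seated: the handle's top is at 28.6 mm against 29 nominal. Releasing and lifting.

move_arm --moves '[5.5,0,0,0,0,0,0,5.5,0,0,0,0,0,0,5.5,0,0,0,0,0,0,5.5,0,0,-1,0,0,0,5.5,0,0,-3,0,0,0,5.5,0,0,-4.5,0,0,0,8,0,0,-4.5,0,0,0,8,0,0,-3,0,0,0]'

```text
clock: 7.1
tool_pos: [0.5575, 0.1537, 0.19]
orientation: [179.9, 0.2, 176.5]
force: [0.6, 0.9, -1.4]
opening: 0.0655
gripper_force: 0.0
```

```bash
python3 - <<'E'
from h import *
p,d,m=shot('wrist'); C=cloud(m,d)
for r in rects(m,p,C,.01,.06,box=(.35,.75,0,.4)): print(r)
todo(502,-373,190,-7.5)
E
```

```text
(array([553.9, 152.3]), array([ 34.5, 118. ]), -2.8, 0.0286, array([300, 136], dtype=int32), array([332, 240], dtype=int32))
(array([555.5, 228.1]), array([ 37.1, 116.5]), -3.3, 0.0284, array([367, 134], dtype=int32), array([404, 237], dtype=int32))
do cm x 2.58 y -52.99 z 0.46 rot 0.071 at [0.5595 0.1544 0.1946] [179.74   0.54 176.56] t 7.15 F [3.  0.3 5.5] open 0.0697 g 0.0
```

handle_b is in place at (553.9,152.3), flat. On to the jig.

move_arm --moves '[8,0.2,-4,0,0,0,0,8,0.2,-4.5,0,0,0,0,8,0.2,-4.5,0,0,0,0,8,0.2,-4.5,0,0,0,0,8,0.2,-4.5,0,0,0,0,8,0.2,-4.5,0,0,0,0,8,0.2,-4.5,0,0,0,0,8,0.2,-4.5,0,0,0,0]'

```text
clock: 7.95
tool_pos: [0.5185, -0.2017, 0.1864]
orientation: [-180.0, 0.1, 176.5]
force: [0.5, -0.0, -0.3]
opening: 0.0801
gripper_force: 0.0
```

move_arm --moves '[8,0.2,-4.5,0,0,0,0,8,0.2,-4.5,0,0,0,0,8,0.2,-4.5,0,0,0,0,8,0.2,-4,0,0,0,0.071,8,0,0,0,0,0,0,8,0,0,0,0,0,0]'

```text
clock: 8.55
tool_pos: [0.4995, -0.3751, 0.1854]
orientation: [180.0, -0.0, 172.3]
force: [-0.8, -0.1, 0.1]
opening: 0.08
gripper_force: 0.0
```

```bash
python3 - <<'E'
from h import *
p,d,m=shot('wrist','w3.png'); C=cloud(m,d)
for r in rects(m,p,C,.03,.06,box=(.35,.75,-.5,0)): print(r)
sel=(C[...,2]>.039)&(C[...,2]<.05)&(C[...,1]<-.2); c=cv2.findContours(cv2.morphologyEx(sel.astype(np.uint8),cv2.MORPH_OPEN,np.ones((3,3))),cv2.RETR_EXTERNAL,cv2.CHAIN_APPROX_NONE)[0]
c=max(c,key=cv2.contourArea); r=cv2.minAreaRect((onplane(m,c.reshape(-1,2),.044)[:,:2]*1000).astype(np.float32)); print('top',r,c.reshape(-1,2).mean(0))
todo(502,-373,33,-7.5)
E
```

```text
(array([ 498. , -375.8]), array([ 20.7, 115.8]), -7.6, 0.0434, array([307, 140], dtype=int32), array([327, 248], dtype=int32))
top ((497.89208984375, -375.6230163574219), (20.83363914489746, 115.55583190917969), 82.30179595947266) [317.53256705 195.90038314]
do cm x -0.19 y 0.15 z 15.26 rot -0.002 at [ 0.4999 -0.3742  0.1856] [ 1.7999e+02 -1.0000e-02  1.7239e+02] t 8.6 F [-0.6  0.7  0.2] open 0.0797 g 0.0
```

View pics/w3.png

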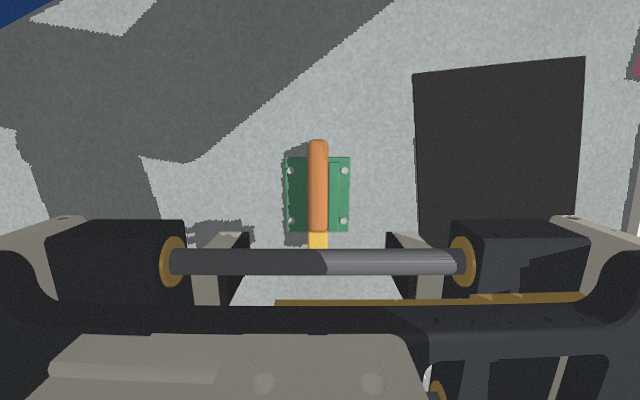

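The wrist view shows the jig handle on edge at (317,196), brass at the bottom, centred between the fingers. Descending and gripping across its thickness.

move_arm --moves '[8,0,0.05,4.5,0,0,0,8,0,0,4.5,0,0,0,8,0,0,3.5,0,0,0,8,0,0,1.6,0,0,0,8,0,0,0.7,0,0,0,8,0,0,0.2,0,0,0,2,0,0,0,0,0,0,2,0,0,0,0,0,0]'

```text
clock: 9.4
tool_pos: [0.5013, -0.3738, 0.0371]
orientation: [-180.0, 0.1, 172.5]
force: [1.4, 0.2, 0.5]
opening: 0.0691
gripper_force: 0.0
```

move_arm --moves '[1.5,0,0,0,0,0,0,1.5,0,0,0,0,0,0,1,0,0,0,0,0,0,1,0,0,0,0,0,0,0,0,0,0,0,0,0,0,0,0,0,0,0,0,0,0,0,0,0,0,0]'

```text
clock: 10.1
tool_pos: [0.5003, -0.3737, 0.0356]
orientation: [-180.0, -0.0, 172.4]
force: [1.2, -0.5, -0.2]
opening: 0.0217
gripper_force: 30.0
```

move_arm --moves '[0,0,0,-1,0,0,0,0,0,0,-2.5,0,0,0,0,0,0,-2.5,0,0,0,0,0.4,4,0,0,0,0,0,0.4,4.3,0,0,0,0,0,0.4,4.3,0,0,0,0,0,0.4,4.3,0,0,0,0,0,0.4,3.4,0,0,0,-0.072]'

```text
clock: 10.9
tool_pos: [0.507, -0.1677, 0.0962]
orientation: [180.0, 0.0, 176.6]
force: [0.8, -1.0, -2.0]
opening: 0.022
gripper_force: 30.0
```

move_arm --moves '[0,0,0,0,0,0,0,0,0,0,0,0,0,0]'

```text
clock: 11.1
tool_pos: [0.5075, -0.1689, 0.0963]
orientation: [180.0, 0.0, 176.7]
force: [-0.1, -0.1, -0.6]
opening: 0.0217
gripper_force: 30.0
```

```bash
python3 - <<'E'
from h import *
p,d,m=shot('wrist'); C=cloud(m,d)
for r in rects(m,p,C,.06,.14,box=(.35,.75,-.5,0)): print(r)
todo(507,-170,32,-3.5)
E
```

```text
(array([ 524.6, -170.7]), array([20.7, 13.7]), 86.7, 0.1041, array([299, 276], dtype=int32), array([336, 298], dtype=int32))
(array([ 473.5, -167.6]), array([21.1, 54.4]), -3.3, 0.1039, array([297, 143], dtype=int32), array([338, 247], dtype=int32))
do cm x 0.04 y -0.04 z 6.41 rot 0.001 at [ 0.5074 -0.1696  0.0961] [1.8000e+02 2.0000e-02 1.7658e+02] t 11.15 F [ 0.1 -0.1 -1.5] open 0.0216 g 30.0
```

move_arm --moves '[0,0,0,2.5,0,0,0,0,0,0,2,0,0,0,0,0,0,1,0,0,0,0,0,0,0.5,0,0,0,0,0,0,0.3,0,0,0,0,0,0,0.15,0,0,0,0,0,0,0,0,0,0,0,0,0,0,0,0,0]'

```text
clock: 11.95
tool_pos: [0.5076, -0.1698, 0.0316]
orientation: [180.0, 0.1, 176.6]
force: [-0.1, -0.5, -1.4]
opening: 0.0215
gripper_force: 30.0
```

move_arm --moves '[2.6,0,0,0,0,0,0,3,0,0,0,0,0,0,8,0,0,0,0,0,0,8,0,0,0,0,0,0,8,0,0,0,0,0,0,8,0,0,0,0,0,0,8,0,0,0,0,0,0]'

```text
clock: 12.65
tool_pos: [0.5072, -0.1698, 0.031]
orientation: [180.0, -0.0, 176.5]
force: [-0.8, 0.6, 0.1]
opening: 0.0644
gripper_force: 0.0
```

```bash
python3 - <<'E'
from h import *
p,d,m=shot('wrist','w4.png'); C=cloud(m,d)
for r in rects(m,p,C,.01,.14,box=(.35,.75,-.5,0)): print(r)
todo(507,-170,41,-3.5)
E
```

```text
(array([ 482.6, -145.1]), array([86.4,  8.6]), 86.5, 0.115, array([244, 276], dtype=int32), array([563, 305], dtype=int32))
(array([ 479.1, -134.4]), array([15.8,  5.4]), 7.0, 0.1068, array([427, 237], dtype=int32), array([447, 286], dtype=int32))
(array([ 475. , -203.2]), array([ 5.8, 15.9]), -12.8, 0.1066, array([187, 237], dtype=int32), array([208, 286], dtype=int32))
(array([ 473.4, -168.4]), array([21.1, 54.6]), -3.4, 0.0382, array([297, 143], dtype=int32), array([338, 247], dtype=int32))
do cm x 0.02 y -0.02 z -0.99 rot 0.001 at [ 0.5073 -0.1698  0.0311] [-180.     -0.    176.55] t 12.7 F [ 0.3  0.5 -0.3] open 0.0682 g 0.0
```

It stands on edge on the mat (top at 38 mm), released. Raising so the tips are near its top, then pushing it over toward +y.

move_arm --moves '[8.7,0,0,-0.4,0,0,0,8.7,0,0,-0.4,0,0,0,8.7,0,0,0,0,0,0,8.7,0,0.8,0,0,0,0,8.7,0,1,0,0,0,0,8.7,0,0.9,0,0,0,0,8.7,0,0.4,0,0,0,0,8.7,0,0.4,0,0,0,0]'

```text
clock: 13.5
tool_pos: [0.5095, -0.1342, 0.0391]
orientation: [-180.0, -0.0, 176.6]
force: [-0.1, -1.4, 1.0]
opening: 0.0871
gripper_force: 0.7
```

move_arm --moves '[8.7,0,0.3,0,0,0,0,8.7,0,0.3,0,0,0,0,8.7,0,0.3,0,0,0,0,8.7,0,0.3,0,0,0,0,8.7,0,0.3,0,0,0,0,8.7,0,0.3,0,0,0,0,8.7,0,0.3,0,0,0,0,8.7,0,0,0,0,0,0]'

```text
clock: 14.3
tool_pos: [0.5106, -0.1135, 0.039]
orientation: [180.0, -0.0, 176.6]
force: [-0.0, -0.3, 0.2]
opening: 0.0867
gripper_force: 0.0
```

```bash
python3 - <<'E'
from h import *
p,d,m=shot('wrist','w5.png'); C=cloud(m,d)
for r in rects(m,p,C,.01,.06,box=(.35,.75,-.5,0)): print(r)
todo(507,-170,41,-3.5)
E
```

```text
(array([ 541.9, -142. ]), array([35.9, 21.2]), 86.8, 0.0244, array([251, 276], dtype=int32), array([305, 305], dtype=int32))
(array([ 480.1, -137.6]), array([35.3, 63.1]), -3.5, 0.0246, array([243, 143], dtype=int32), array([305, 247], dtype=int32))
do cm x 0.02 y -5.64 z -0.20 rot 0.001 at [ 0.5106 -0.1137  0.039 ] [-180.     -0.    176.57] t 14.35 F [0.6 0.6 0.1] open 0.0873 g 0.0
```

It lies flat on the mat (top 24.6 mm), centre about (508,-139.5). Re-centring, then gripping across the width.

move_arm --moves '[8.7,0,-0.6,-0.2,0,0,0,8.7,0.2,-1,0,0,0,0,8.7,0,-1,0,0,0,0,8.7,0,0,0,0,0,0,8.7,0,0,0.9,0,0,0,8.7,0,0,0.7,0,0,0,8.7,0,0,0.3,0,0,0,3,0,0,0,0,0,0]'

```text
clock: 15.15
tool_pos: [0.5065, -0.1396, 0.0211]
orientation: [-180.0, -0.1, 176.6]
force: [-0.0, -0.7, 0.1]
opening: 0.0831
gripper_force: 0.0
```

move_arm --moves '[3,0,0,0,0,0,0,3,0,0,0,0,0,0,3,0,0,0,0,0,0,2,0,0,0,0,0,0,1,0,0,0,0,0,0,0,0,0,0,0,0,0,0,0,0,0,0,0,0,0,0,0,0,0,0,0]'

```text
clock: 15.95
tool_pos: [0.5071, -0.1397, 0.0221]
orientation: [180.0, 0.0, 176.6]
force: [-0.7, 0.2, 1.2]
opening: 0.0354
gripper_force: 30.0
```

move_arm --moves '[0,0,0,-1,0,0,0,0,0,0,-2.5,0,0,0,0,0,0,-2.5,0,0,0,0,0,0,-2,0,0,0,0,0,0,0,0,0,0]'

```text
clock: 16.45
tool_pos: [0.5089, -0.1397, 0.1054]
orientation: [180.0, 0.3, 176.6]
force: [0.3, 0.1, -0.7]
opening: 0.0353
gripper_force: 30.0
```

```bash
python3 - <<'E'
from h import *
p,d,m=shot('wrist'); C=cloud(m,d)
for r in rects(m,p,C,.06,.13,box=(.35,.75,-.5,0)): print(r)
todo(551,73.2,101,-3.4)
E
```

```text
(array([ 529.1, -141.9]), array([34.1, 14.3]), 86.6, 0.1079, array([288, 276], dtype=int32), array([347, 298], dtype=int32))
(array([ 477.4, -138.6]), array([34.6, 55.1]), -3.6, 0.1076, array([284, 147], dtype=int32), array([351, 248], dtype=int32))
do cm x -3.03 y 21.50 z 0.27 rot -0.001 at [ 0.5078 -0.1396  0.1037] [179.97   0.18 176.55] t 16.5 F [ 0.1 -0.5 -1.7] open 0.0359 g 30.0
```

move_arm --moves '[0,-0.45,3.5,0,0,0,0,0,-0.45,4,0,0,0,0,0,-0.45,4,0,0,0,0,0,-0.45,4,0,0,0,0,0,-0.45,3.5,0,0,0,0,0,-0.48,2.5,0,0,0,0,0,0,0,0,0,0,0,0,0,0,0,0,0,0]'

```text
clock: 17.3
tool_pos: [0.5464, 0.0735, 0.1009]
orientation: [-179.9, -0.1, 176.6]
force: [-0.8, 0.4, -0.8]
opening: 0.0357
gripper_force: 30.0
```

```bash
python3 - <<'E'
from h import *
p,d,m=shot('wrist','w6.png'); C=cloud(m,d)
for r in rects(m,p,C,.01,.13,box=(.35,.75,-.5,.3)): print(r)
V=p.max(2); mk=((V<60)&(C[...,2]<.012)&(C[...,2]>-.01)&(C[...,1]>0)&(C[...,0]>.47)).astype(np.uint8)
for c in cv2.findContours(mk,cv2.RETR_EXTERNAL,cv2.CHAIN_APPROX_NONE)[0]:
    if cv2.contourArea(c)<150: continue
    P=onplane(m,c.reshape(-1,2),.014)[:,:2]*1000; r=cv2.minAreaRect(P.astype(np.float32)); print('well',np.round(r[0]),np.round(r[1]),round(r[2],1),c.reshape(-1,2).min(0),c.reshape(-1,2).max(0))
todo(548,73.2,26,-3.4)
E
```

```text
(array([566.6,  71.2]), array([33.8, 14.2]), 86.7, 0.1034, array([288, 276], dtype=int32), array([346, 298], dtype=int32))
(array([514.9,  74.4]), array([34.4, 55. ]), -3.4, 0.1034, array([285, 147], dtype=int32), array([350, 248], dtype=int32))
(array([523.5, 150.6]), array([37.3, 58.8]), -3.2, 0.0283, array([389, 146], dtype=int32), array([439, 219], dtype=int32))
(array([539.4, 225.2]), array([42.6, 86.5]), -3.5, 0.028, array([476, 144], dtype=int32), array([535, 247], dtype=int32))
well [519. 216.] [33. 76.] 58.0 [474 140] [527 218]
well [523. 151.] [39. 68.] 85.3 [384 139] [436 219]
well [488.  75.] [41.  7.] 86.6 [291 139] [341 148]
do cm x -0.17 y 0.04 z 7.51 rot -0.001 at [0.5463 0.0729 0.1011] [-1.7995e+02 -1.1000e-01  1.7656e+02] t 17.35 F [-0.4 -0.2 -0.7] open 0.036 g 30.0
```

Relative to the well, it needs 1.2 mm more in x and nothing in y. Lowering.

move_arm --moves '[0,-0.12,0,1.5,0,0,0,0,0,0,2,0,0,0,0,0,0,1.5,0,0,0,0,0,0,0.9,0,0,0,0,0,0,0.5,0,0,0,0,0,0,0.5,0,0,0,0,0,0,0.3,0,0,0,0,0,0,0.25,0,0,0]'

```text
clock: 18.15
tool_pos: [0.5487, 0.0732, 0.0277]
orientation: [180.0, 0.0, 176.6]
force: [0.3, -0.4, -1.7]
opening: 0.0354
gripper_force: 30.0
```

move_arm --moves '[0,0,0,0,0,0,0,0,0,0,0,0,0,0]'

```text
clock: 18.35
tool_pos: [0.5486, 0.0733, 0.0278]
orientation: [180.0, 0.0, 176.6]
force: [0.3, 0.4, -1.4]
opening: 0.0357
gripper_force: 30.0
```

```bash
python3 - <<'E'
from h import *
p,d,m=shot('wrist'); C=cloud(m,d)
for r in rects(m,p,C,.01,.06,box=(.35,.75,-.5,.11)): print(r)
todo(548,73.2,26,-3.4)
E
```

```text
(array([568.8,  71.1]), array([33.9, 14.3]), 86.6, 0.0303, array([288, 276], dtype=int32), array([346, 298], dtype=int32))
(array([517.1,  74.4]), array([34.5, 55.1]), -3.5, 0.0302, array([284, 147], dtype=int32), array([350, 248], dtype=int32))
do cm x 0.06 y -0.02 z 0.19 rot -0.001 at [0.5486 0.0733 0.0279] [1.7999e+02 3.0000e-02 1.7656e+02] t 18.4 F [-0.6 -0.  -2.2] open 0.0358 g 30.0
```

move_arm --moves '[0,0,0,0.17,0,0,0,0,0,0,0,0,0,0,5.5,0,0,0,0,0,0,5.5,0,0,0,0,0,0,5.5,0,0,0,0,0,0,5.5,0,0,-1,0,0,0,5.5,0,0,-3,0,0,0,5.5,0,0,-4,0,0,0]'

```text
clock: 19.2
tool_pos: [0.5473, 0.0726, 0.1058]
orientation: [-179.9, -0.2, 176.5]
force: [1.0, 0.4, -0.1]
opening: 0.055
gripper_force: 0.0
```

move_arm --moves '[0,0,0,-4,0,0,0,0,0,0,-3,0,0,0,0,0,0,0,0,0,0]'

```text
clock: 19.5
tool_pos: [0.551, 0.074, 0.1816]
orientation: [179.8, 0.5, 176.6]
force: [0.6, 0.1, -0.2]
opening: 0.0367
gripper_force: 0.0
```

```bash
python3 - <<'E'
from h import *
p,d,m=shot('wrist','w7.png'); C=cloud(m,d)
for r in rects(m,p,C,.01,.06,box=(.35,.75,-.5,.4)): print(r)
z=np.load('top0.npz'); P=z['p']; mt=vision.camera_model('top'); Ct=cloud(mt,z['d'])
print('plunger area',Ct[226:234:3,177:187:3].round(3).tolist())
h=cv2.cvtColor(P,cv2.COLOR_RGB2HSV).astype(int); mk=((h[...,0]<5)|(h[...,0]>174))&(h[...,1]>150)&(h[...,2]>100); mk[:,:160]=0;mk[:,200:]=0
v,u=np.nonzero(mk[200:260]); print(len(u),u.mean(),v.mean()+200,'z',np.percentile(Ct[200:260][mk[200:260]][:,2],[10,50,90]))
todo(448,414,150,-3.4)
E
```

```text
(array([550.7, 150.1]), array([ 37.2, 110.8]), -2.6, 0.0284, array([370, 138], dtype=int32), array([407, 238], dtype=int32))
(array([549.7,  72.5]), array([ 35.3, 117.6]), -3.4, 0.0286, array([300, 138], dtype=int32), array([333, 244], dtype=int32))
(array([542.8, 226.5]), array([40.1, 91. ]), -2.8, 0.0281, array([436, 136], dtype=int32), array([479, 219], dtype=int32))
plunger area [[[0.462, 0.425, 0.043], [0.462, 0.411, 0.057], [0.462, 0.402, 0.056], [0.462, 0.396, 0.043]], [[0.452, 0.421, 0.054], [0.452, 0.41, 0.061], [0.452, 0.402, 0.057], [0.452, 0.391, 0.061]], [[0.443, 0.42, 0.057], [0.443, 0.411, 0.056], [0.443, 0.4, 0.062], [0.443, 0.392, 0.059]]]
93 180.6451612903226 230.40860215053763 z [0.05596422 0.05937777 0.06357662]
do cm x 12.19 y 33.36 z 2.91 rot -0.001 at [0.5497 0.0737 0.1791] [179.85   0.28 176.56] t 19.55 F [-0.1 -0.6 -1. ] open 0.0323 g 0.0
```

All three handles are seated at about 28.5 mm top height. On to the plunger.

move_arm --moves '[0,1.5,3.5,0,0,0,0,0,1.5,4.2,0,0,0,0,0,1.5,4.2,0,0,0,0,0,1.5,4.2,0,0,0,0,0,1.5,4.2,0,0,0,0,0,1.5,4.2,0,0,0,0,0,1.5,4.2,0,0,0,0,0,1.45,4,0,0,0,0]'

```text
clock: 20.35
tool_pos: [0.4476, 0.4081, 0.1751]
orientation: [-179.9, -0.0, 176.6]
force: [0.4, -0.8, 0.2]
opening: 0.0003
gripper_force: 0.0
```

move_arm --moves '[0,0,0,0,0,0,0,0,0,0,0,0,0,0]'

```text
clock: 20.55
tool_pos: [0.4479, 0.4071, 0.1746]
orientation: [-179.9, -0.1, 176.7]
force: [-0.1, -0.9, -0.3]
opening: 0.0005
gripper_force: 0.0
```

```bash
python3 - <<'E'
from h import *
p,d,m=shot('wrist','w8.png'); C=cloud(m,d)
h=cv2.cvtColor(p,cv2.COLOR_RGB2HSV).astype(int); mk=(((h[...,0]<5)|(h[...,0]>174))&(h[...,1]>150)&(h[...,2]>70)&(C[...,2]<.1))
cs=cv2.findContours(mk.astype(np.uint8),cv2.RETR_EXTERNAL,cv2.CHAIN_APPROX_NONE)[0]
for c in cs:
    if cv2.contourArea(c)<100: continue
    mm=cv2.drawContours(np.zeros(mk.shape,np.uint8),[c],-1,1,-1)>0; z=np.median(C[mm][:,2]); q=C[mm]
    top=q[q[:,2]>np.percentile(q[:,2],90)-.004]
    P=onplane(m,c.reshape(-1,2),np.percentile(q[:,2],90))[:,:2]*1000
    print(c.reshape(-1,2).mean(0),'z',np.percentile(q[:,2],[10,50,90]),'ctr top',(top.min(0)+top.max(0))/2,'rect',cv2.minAreaRect(P.astype(np.float32)))
todo(450,407,80,-3.4)
E
```

```text
[319.23300971 199.7961165 ] z [0.05642506 0.05775819 0.05867993] ctr top [0.4224145  0.40795949 0.18969895] rect ((444.25408935546875, 408.24407958984375), (33.53276062011719, 35.45525360107422), 85.87979125976562)
do cm x -0.17 y 0.08 z 9.49 rot -0.000 at [0.4483 0.4063 0.1749] [-1.7990e+02 -6.0000e-02  1.7658e+02] t 20.6 F [ 0.3 -0.3 -0.8] open 0.0003 g 0.0
```

View pics/w8.png

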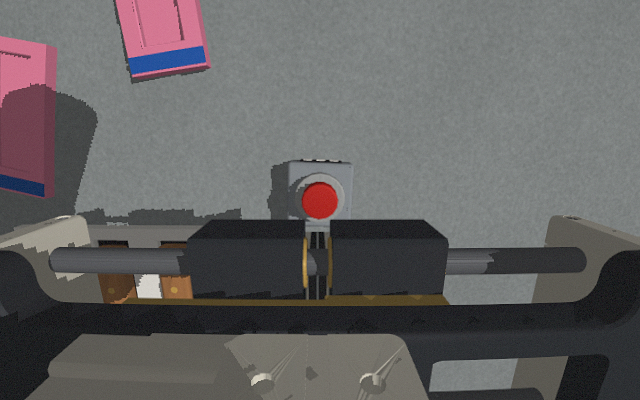

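The wrist view shows the red plunger at (319,200), centre about (446,408), top z 58 mm, under the closed fingers. Pressing down.

move_arm --moves '[0,0.15,0.15,3.5,0,0,0,0,0,0,4,0,0,0,0,0,0,2.3,0,0,0,0,0,0,0.8,0,0,0,0,0,0,0.5,0,0,0,0,0,0,0.5,0,0,0,0,0,0,0.3,0,0,0,0,0,0,0.1,0,0,0]'

```text
clock: 21.4
tool_pos: [0.4481, 0.4081, 0.0571]
orientation: [180.0, 0.1, 176.6]
force: [0.5, -5.6, 6.3]
opening: 0.0006
gripper_force: 3.3
```

move_arm --moves '[0,0,0,0,0,0,0,0,0,0,0.1,0,0,0,0,0,0,0,0,0,0]'

```text
clock: 21.7
tool_pos: [0.4481, 0.4082, 0.0564]
orientation: [180.0, 0.1, 176.6]
force: [0.1, -4.8, 6.5]
opening: 0.0002
gripper_force: 3.4
```

move_arm --moves '[0,0,0,0.2,0,0,0,0,0,0,0,0,0,0]'

```text
clock: 21.9
tool_pos: [0.4481, 0.4082, 0.0545]
orientation: [180.0, 0.1, 176.6]
force: [-0.9, -5.2, 7.9]
opening: 0.0002
gripper_force: 3.9
```

move_arm --moves '[0,0,0,0.1,0,0,0,0,0,0,0,0,0,0]'

```text
clock: 22.1
tool_pos: [0.4481, 0.4083, 0.0542]
orientation: [179.9, 0.1, 176.6]
force: [-1.6, -6.6, 12.4]
opening: 0.0007
gripper_force: 6.3
```

The force is past 8 N and travel has stalled, so it is at the stop. One small extra push, then retreat and check.

move_arm --moves '[0,0,0,0.1,0,0,0,0,0,0,0,0,0,0]'

```text
clock: 22.3
tool_pos: [0.4482, 0.4083, 0.0541]
orientation: [179.9, 0.1, 176.6]
force: [-4.0, -8.0, 19.7]
opening: 0.0007
gripper_force: 10.0
```

move_arm --moves '[0,0,0,-0.8,0,0,0,0,0,0,-1.5,0,0,0,0,0,0,-3,0,0,0,0,0,0,-4,0,0,0,0,0,0,-3,0,0,0,0,0,0,0,0,0,0,0,0,0,0,0,0,0]'

```text
clock: 23.0
tool_pos: [0.4477, 0.4093, 0.1755]
orientation: [179.8, 0.1, 176.5]
force: [0.1, -0.2, -0.8]
opening: 0.0001
gripper_force: 0.0
```

```bash
python3 - <<'E'
from h import *
p,d,m=shot('scene','s9.png'); C=cloud(m,d)
for r in rects(m,p,C,.01,.06,box=(.35,.75,-.5,.4)): print(r)
p,d,m=shot('wrist'); C=cloud(m,d); print('plunger z',np.median(C[190:212,308:330,2]))
todo(450,407,80,-3.4)
E
```

```text
plunger z 0.057941386527536165
do cm x -0.29 y -0.10 z 9.34 rot -0.001 at [0.4471 0.4082 0.1734] [ 1.8000e+02 -2.0000e-02  1.7654e+02] t 23.1 F [ 0.5 -0.2 -0.7] open 0.0006 g 0.0
```

View pics/s9.png

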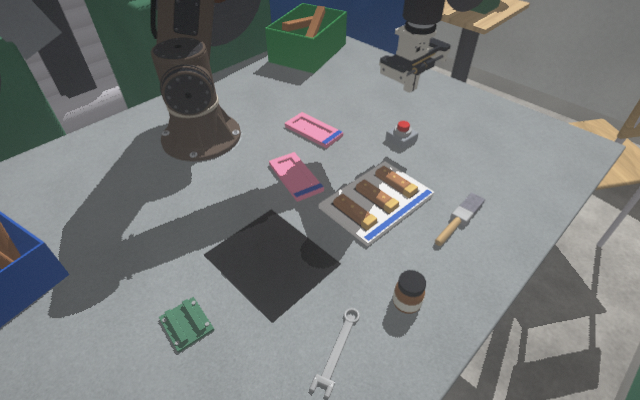

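The scene view shows all three handles in the carrier (355,212), (377,196) and (397,180), with brass towards the blue strip. The plunger is up again at (403,127), the bystanders have not moved and the arm is clear.

```bash
python3 -c "
from plant import ctrl
print(ctrl.close_job())"
```

```text
the job is handed in; nothing more can be done
None
```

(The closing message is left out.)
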